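Build the sieve column on the shaker

TASK

Build the sieve column for a particle-size test on the receiver pan of the sieve shaker, from the bottom up, one piece at a time: first the fine sieve, then the medium one, then the coarse one, and last the lid. Each piece must sit upright with its spigot fully home in the piece below; leave the tip box and the flow meter where they are.

Things in the scene. Friction and masses are not known exactly. Their poses are not given: they have to be found in the camera images.
- shaker: Grey sieve shaker, a fixed box 104 x 104 x 32 mm, with an open upright steel receiver pan (outside dia 60 mm, bore 55 mm) clamped at its centre. Origin: centre of its underside, z up; the pan's axis is the origin's z axis, the pan's rim is 58 mm above the origin. Small black knob on its -x face. It does not move.
- sieve_fine: Fine sieve: the lowest, dense wire cloth of 2.6 mm pitch. Round, loose, steel, about 70 g. Wall dia 60 mm outside, bore 55 mm, from 7 mm (shoulder) to 29 mm (rim) above origin; grip across it from above. Under it a tapered spigot 7 mm deep (dia 44 mm at foot, 50 mm at top) fits the 55 mm bore of the piece below; the shoulder then sits on that rim. Origin: centre of underside (spigot foot), z up.
- sieve_medium: Medium sieve: middle height, wire cloth of 6.6 mm pitch. Round, loose, steel, about 85 g. Wall dia 60 mm outside, bore 55 mm, from 7 mm (shoulder) to 37 mm (rim) above origin; grip across it from above. Under it a tapered spigot 7 mm deep (dia 44 mm at foot, 50 mm at top) fits the 55 mm bore of the piece below; the shoulder then sits on that rim. Origin: centre of underside (spigot foot), z up.
- sieve_coarse: Coarse sieve: the tallest, wide wire grid of 14 mm pitch. Round, loose, steel, about 100 g. Wall dia 60 mm outside, bore 55 mm, from 7 mm (shoulder) to 45 mm (rim) above origin; grip across it from above. Under it a tapered spigot 7 mm deep (dia 44 mm at foot, 50 mm at top) fits the 55 mm bore of the piece below; the shoulder then sits on that rim. Origin: centre of underside (spigot foot), z up.
- sieve_lid: Lid: steel disc, dia 60 mm, 7 to 10 mm above origin, with a central black knob, dia 24 mm, 10 to 32 mm above origin, to grip from above. Loose, about 60 g. Under it a tapered spigot 7 mm deep (dia 44 mm at foot, 50 mm at top) fits the 55 mm bore of the piece below; the shoulder then sits on that rim. Origin: centre of underside (spigot foot), z up.
- tip_box: Bystander: blue pipette tip box with a white top, 72 x 118 x 41 mm (x, y, z), loose. Origin: centre of its underside. Leave it where it is.
- flow_meter: Bystander: pale hand-held flow meter lying flat, 130 x 68 x 28 mm (x, y, z), loose. Origin: centre of its underside. Leave it where it is.
There are look-alikes about, which are no part of the job. What is shaped like the sieve_lid but brown or purple is not meant.

How it is judged:
On the way, in this order (a step that is already met when the one before it is completed fails the run):
1. the fine sieve is seated on the receiver pan (horizontal distance between sieve_fine and shaker below 0.005 m and z of sieve_fine in the frame of shaker between 0.0485 and 0.0535 m and angle between sieve_fine's own z axis and vertical below 0.06 rad), for 0.2 s.
2. the medium sieve is seated on the fine sieve (horizontal distance between sieve_medium and sieve_fine below 0.005 m and z of sieve_medium in the frame of sieve_fine between 0.0195 and 0.0245 m and angle between sieve_medium's own z axis and vertical below 0.06 rad), for 0.2 s.
3. the coarse sieve is seated on the medium sieve (horizontal distance between sieve_coarse and sieve_medium below 0.005 m and z of sieve_coarse in the frame of sieve_medium between 0.0275 and 0.0325 m and angle between sieve_coarse's own z axis and vertical below 0.06 rad), for 0.2 s.
4. the lid is seated on the coarse sieve (horizontal distance between sieve_lid and sieve_coarse below 0.005 m and z of sieve_lid in the frame of sieve_coarse between 0.0355 and 0.0405 m and angle between sieve_lid's own z axis and vertical below 0.06 rad), for 0.2 s.
At the end, for the whole second after the job is handed in: On the shaker's receiver pan stand, from the bottom up, the fine sieve, the medium sieve, the coarse sieve and the lid, each with its spigot fully home in the piece below (height within 2.5 mm of seated, centred within 5 mm of the piece below, tilted less than 0.06 rad), all released and at rest (all of step 1 and all of step 2 and all of step 3 and all of step 4 and linear speed of each of sieve_fine, sieve_medium, sieve_coarse, sieve_lid below 0.02 m/s and angular speed of each of sieve_fine, sieve_medium, sieve_coarse, sieve_lid below 0.2 rad/s); the robot touches nothing.
It fails at once if the tip box is pushed more than 20 mm from its place (distance of tip_box from where it was at the start of the episode above 0.02 m).
It fails at once if the flow meter is pushed more than 20 mm from its place (distance of flow_meter from where it was at the start of the episode above 0.02 m).
It also fails if it takes over 109 s, if anything falls off the work surface, if the arm or the gripper's body presses on something with over 40 N, if the wrist force passes 120 N, or if a joint passes its speed limit or range.

ROBOT

A 6-joint arm with a two-finger parallel gripper is mounted at the origin on the work surface; the furniture and walls round the work are solid. World frame = base frame: x ahead of the robot, y to its left, z up, the work surface at z = 0. Lengths are in m, angles in rad, forces in N, time in s.
With the tool pointing down it reaches from about 0.425 to 0.95 m from the base axis. Payload 3.5 kg.
Tool frame: the origin (TCP) lies midway between the tips of the shut fingers; the grasp point (between the pads) lies 19 mm behind it (ctrl.hold_point_z is the distance from the TCP to the grasp point, in m); z points along the fingers, y is the line along which they close (so a half turn about z gives the same grasp; the last joint's range is limited). The gripper opens to 85 mm and grips with 20 to 120 N. Pads are 22 mm wide; open, the fingers measure 114 mm over their backs; the gripper's body (76 mm by 85 mm) begins 54 mm behind the grasp point. The pads swing forward as they close: fully open they stand 13 mm farther back than shut.
Start: joints at [-1.414, 0.286, 1.577, -0, 1.279, -0.15], TCP at [0.204, -0.643, 0.231] pointing down, gripper open.
Joint ranges: [-2.77, 2.77], [-0.9, 2.22], [0.21, 2.48], [-1.53, 4.67], [0.24, 2.81], [-2.84, 2.84]. Speed limits (rad/s): [2.79, 2.79, 3.14, 3.14, 3.14, 3.14].

INTERFACE

Orientations are given as a unit quaternion [x, y, z, w].
In Python, from plant import readout, cams, sign_off, ctrl gives the robot as it stands. The module is installed in compiled form; this text tells all that it offers.
- The arm moves only by the tool step_arm, never from a script. Its argument "increments" is a list of rows, each a list of 2 entries, a list of its own where there are three numbers: the shift along the world's x, y, z in mm, then the turn, a rotation vector about the world's x, y, z in rad. In form: [[[x, y, z], [rx, ry, rz]], ...]. A call has 1 to 8 rows; each row shifts and turns the commanded pose from where the row before left it; what a row does not reach is not made up. A row lasts 1/12 s, in which the tool goes at most 41.7 mm and 7.16 degrees, less where a joint would pass 70% of its speed; a pose out of reach is approached as far as the arm can. A call is refused whole if a number of a shift passes 41.7 or a number of a turn 0.125, either way. A call with a gripper value outside its range is refused whole. "fingers" is the opening, from -1 (shut) to 1 (fully open), set as the call begins (left out, the last holds). The fingers move at their own pace and stop on an object; "grip_force" is the grip in N (left out, the last holds). Time passes only in rows, so rows that do not move let the fingers close. It gives the time, the measured TCP pose, the force, the opening and the grip force at its end, in the units of the state.
- readout.get_state(): the state, without advancing time (a new reading comes with each control period).
- cams.read_camera(name): name is "scene" or "top"; returns the picture (420x560x3 uint8, red, green, blue); there is no depth.
- cams.get_calibration(name): a dict with "fx", "fy", "cx", "cy" (pixels), "eye" and "rotation" of the camera in the world. Camera axes: x right, y up, looking along -z (the intrinsics and any distortion apply to the point x, -y, -z); pixel columns grow to the right and rows downward; lengths in m; the calibration is good to about 2 mm. A picture is of the moment at which its call begins. get_calibration takes no time and is no camera call.
- sign_off(): hands the job in; it is judged then, once.
The state is a dict: "time": time; "qpos": joint angles; "dq": joint speeds; "joint_efforts": joint torques, N m; "eef_pos": TCP position; "tcp_rot": TCP orientation; "contact_force": force on the tool from outside, world axes, zero at the start; "wrist_torque": the same for the moment, N m; "opening": opening from 0.0 (shut) to 1.0 (fully open); "finger_force": force on a finger pad.
Only numpy, scipy, OpenCV 4.12 (cv2) and the standard library are available. Lean on these libraries where they do the work, as an engineer would, in place of code of your own. Each camera call takes 0.05 s, during which the arm holds its last target. There are 200 camera calls.

## Working session

There is one attempt and no reset: what is moved stays moved. The work goes in short steps, Python scripts to look and compute and a tool call to move; the robot and the scene stay as the last step left them, time stands still between calls to the robot, and variables do not carry over. Pictures are saved under pics/ and viewed, at most 17 in all, crops included, and the job is handed in when it is done.

Besides the shell and the picture viewer there is one more tool, called after "Request:" as name(argument=value, ...), one argument or row to a line, values as JSON. step_arm: Moves the arm, as the interface text tells. Its arguments: {"type":"object","properties":{"increments":{"type":"array","items":{"type":"array"}},"fingers":{"type":"number"},"grip_force":{"type":"number"}},"required":["increments"]}

```bash
mkdir -p pics
python3 - <<'E'
from plant import readout, cams, ctrl
import cv2, numpy as np
s=readout.get_state(); print({k:np.round(v,4).tolist() for k,v in s.items()}, ctrl.hold_point_z)
for n in("scene","top"):
    im=cams.read_camera(n); cv2.imwrite(f"pics/{n}0.png",im[:,:,::-1])
    c=cams.get_calibration(n); print(n,{k:np.round(v,4).tolist() if not isinstance(v,str) else v for k,v in c.items()})
E
```

```text
{'time': 0.0, 'qpos': [-1.414, 0.2872, 1.5782, 0.0, 1.2786, -0.15], 'dq': [-0.0, 0.0009, -0.0024, -0.0009, 0.0022, 0.0], 'joint_efforts': [-0.0005, -40.5981, -29.2629, -0.0002, 0.0058, 0.0], 'eef_pos': [0.2038, -0.6428, 0.2299], 'tcp_rot': [0.9883, 0.1528, -0.0, -0.0012], 'contact_force': [0.5147, -0.1636, 0.8578], 'wrist_torque': [-0.0126, -0.0504, 0.0204], 'finger_force': 0.0, 'opening': 1.0033} 0.0187
scene {'fx': 395.801, 'fy': 395.801, 'cx': 278.1663, 'cy': 203.2168, 'eye': [0.0732, 0.5916, 0.6635], 'rotation': [-0.1228, 0.3903, 0.8773, -0.2507]}
top {'fx': 415.2211, 'fy': 415.2211, 'cx': 283.121, 'cy': 209.2115, 'eye': [0.3604, -0.0028, 1.3232], 'rotation': [0.0338, -0.0315, -0.7003, 0.7124]}
```

View pics/scene0.png

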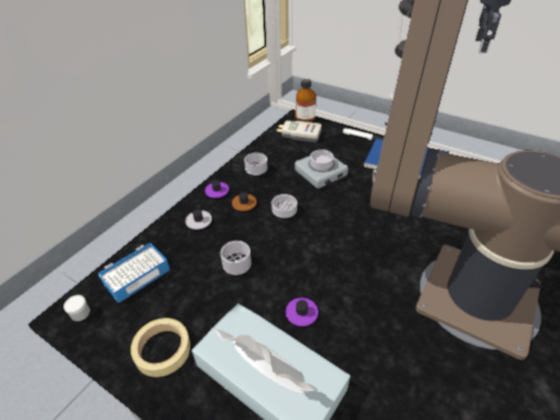

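View pics/top0.png

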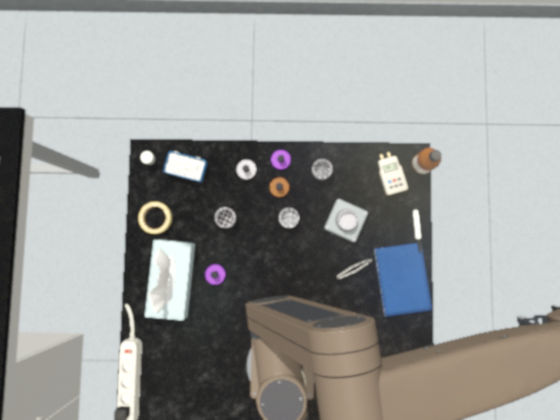

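Top view: the sieves are at about (225,217), (289,217) and (322,169), and the shaker pan at (347,221). Of the lid-shaped pieces, the steel one is at (246,169), the purple ones at (281,159) and (215,274), and the brown one at (279,187). The steel one fits the description. I'll confirm this and tell the sieves apart in enlarged crops.

Run:
```python
import cv2
a=cv2.imread("pics/top0.png"); cv2.imwrite("pics/topc.png",cv2.resize(a[140:260,200:380],None,fx=4.4,fy=4.4,interpolation=cv2.INTER_CUBIC))
a=cv2.imread("pics/scene0.png"); cv2.imwrite("pics/scenec.png",cv2.resize(a[140:280,180:360],None,fx=4.2,fy=4.2,interpolation=cv2.INTER_CUBIC))
```

```text
(no output)
```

View pics/topc.png

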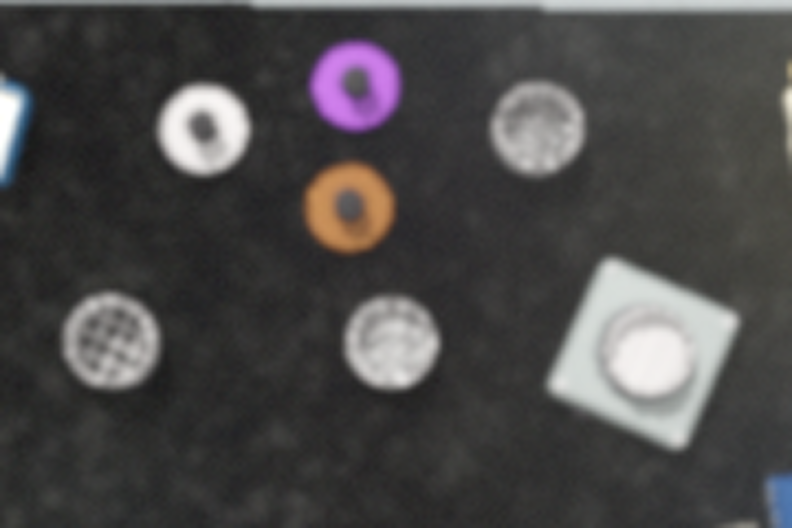

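View pics/scenec.png

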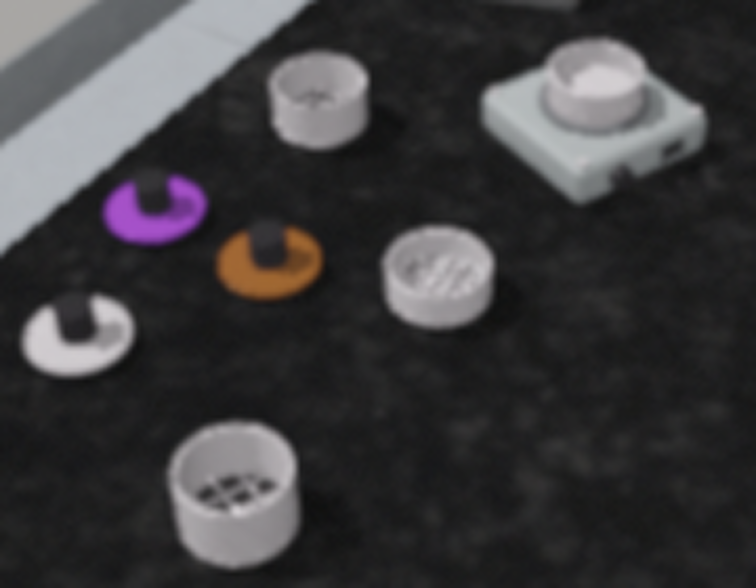

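The crops show three wire cloths: a coarse grid at top (225,217), the short dense-cloth sieve at (289,217) and the mid-height one at (322,169). The steel lid is at (246,169), and the purple and brown lids are look-alikes. Next I'll measure positions and heights by fitting silhouettes in both views.

```bash
cat > vis.py <<'E'
import cv2, numpy as np
from scipy.spatial.transform import Rotation as R
from scipy.optimize import minimize
from plant import cams
def cal(n):
    c=cams.get_calibration(n); return c, R.from_quat(c["rotation"]).as_matrix()
C={n:cal(n) for n in("scene","top")}
def proj(n,P):
    c,M=C[n]; p=(np.atleast_2d(P)-c["eye"])@M
    return np.c_[c["cx"]+c["fx"]*p[:,0]/-p[:,2], c["cy"]+c["fy"]*p[:,1]/p[:,2]]
def ray(n,uv,z):
    c,M=C[n]; d=M@[(uv[0]-c["cx"])/c["fx"],-(uv[1]-c["cy"])/c["fy"],-1]; e=np.array(c["eye"]); return e+d*(z-e[2])/d[2]
th=np.linspace(0,2*np.pi,48,endpoint=False)
def ring(x,y,z,r): return np.c_[x+r*np.cos(th),y+r*np.sin(th),np.full(48,z)]
def hullmask(n,pts,box,S=4):
    x0,y0,x1,y1=box; h=cv2.convexHull(((proj(n,pts)-[x0-.5,y0-.5])*S).astype(np.float32))
    m=np.zeros(((y1-y0)*S,(x1-x0)*S),np.float32); cv2.fillPoly(m,[np.round(h*16).astype(np.int32)],1,shift=4)
    return cv2.resize(m,(x1-x0,y1-y0),interpolation=cv2.INTER_AREA)
def seg(im,box,thr=95,chan=None):
    x0,y0,x1,y1=box; c=im[y0:y1,x0:x1].max(2)
    m=(c>thr).astype(np.uint8); cs,_=cv2.findContours(m,cv2.RETR_EXTERNAL,cv2.CHAIN_APPROX_NONE)
    k=max(cs,key=cv2.contourArea); o=np.zeros_like(m); cv2.drawContours(o,[k],-1,1,-1); return o.astype(np.float32)
def fit(ims,boxes,model,p0,thr=95,names=("scene","top")):
    ms={n:cv2.GaussianBlur(seg(ims[n],boxes[n],thr),(0,0),1.) for n in names}
    def f(p): return sum(((cv2.GaussianBlur(hullmask(n,model(p/1000),boxes[n]),(0,0),1.)-ms[n])**2).sum() for n in names)
    p0=np.array(p0)*1000.; s=np.vstack([p0]+[p0+8*e for e in np.eye(len(p0))])
    r=minimize(f,p0,method="Nelder-Mead",options=dict(initial_simplex=s,xatol=.05,fatol=.01,maxiter=400)); return r.x/1000,r.fun
E
cat > m.py <<'E'
from vis import *
ims={n:cv2.imread(f"pics/{n}0.png") for n in C}
def b(c,w): return (c[0]-w,c[1]-w,c[0]+w,c[1]+w)
sv=lambda p: np.vstack([ring(p[0],p[1],0,.022),ring(p[0],p[1],.007,.030),ring(p[0],p[1],p[2],.030)])
for nm,t,s in(("fine",(289,217),(285,206)),("med",(322,169),(256,164)),("coarse",(225,217),(236,258))):
    p0=ray("top",t,.03)
    print(nm,*[np.round(x,4) for x in fit(ims,dict(top=b(t,17),scene=b(s,24)),sv,[p0[0],p0[1],.035])])
    for v,c in(("top",t),("scene",s)): print("   ",v,*[np.round(x,4) for x in fit(ims,{v:b(c,17 if v=="top" else 24)},lambda p:sv([*p,{"fine":.029,"med":.037,"coarse":.045}[nm]]),p0[:2],names=(v,))])
t,s=(246,169),(199,219); p0=ray("top",t,.008)
ld=lambda p: np.vstack([ring(p[0],p[1],p[2]-.003,.030),ring(p[0],p[1],p[2],.030)])
print("lid",*[np.round(x,4) for x in fit(ims,dict(top=b(t,16)),lambda p:ld([*p,.010]),p0[:2],names=("top",))])
k=[ray("top",(246.3,168.6),.032)]; print("knob top ray",np.round(k,4))
t,s=(347,221),(321,168); p0=ray("top",t,.03)
def box(p):
    a=p[2]*10; M=np.array([[np.cos(a),-np.sin(a)],[np.sin(a),np.cos(a)]]); q=(np.array([[1,1],[1,-1],[-1,1],[-1,-1]])*.052)@M.T+p[:2]
    return np.vstack([np.c_[q,np.zeros(4)],np.c_[q,np.full(4,.032)]])
for thr in(95,):
  r=fit(ims,dict(top=b(t,30)),box,[p0[0],p0[1],.11],thr,("top",)); print("shaker",*[np.round(x,4) for x in r])
p=r[0]
for n in C: print(n,"pan rim centre px",np.round(proj(n,[p[0],p[1],.058]),1),"shaker corners",np.round(proj(n,box(p)[4:])).tolist())
for nm,uv,z in(("tip_box",(185,166),.041),("flow",(393,174),.028)): print(nm,np.round(ray("top",uv,z),3))
E
python3 m.py
```

```text
fine [ 0.4563 -0.013   0.032 ] 24.9145
    top [ 0.4564 -0.0142] 22.9032
    scene [ 0.457  -0.0142] 4.5196
med [ 0.6123 -0.1165  0.0396] 16.9267
    top [ 0.6124 -0.1179] 15.233
    scene [ 0.6131 -0.1176] 3.8151
coarse [0.4529 0.185  0.0477] 16.034
    top [0.453  0.1847] 13.7478
    scene [0.4536 0.1847] 5.0741
lid [0.6102 0.1235] 24.6625
knob top ray [[0.6064 0.1207 0.032 ]]
shaker [ 0.4516 -0.194   0.1166] 10.9442
scene pan rim centre px [[321.  155.7]] shaker corners [[317.0, 181.0], [294.0, 161.0], [348.0, 166.0], [323.0, 149.0]]
top pan rim centre px [[347.3 218.7]] shaker corners [[324.0, 228.0], [337.0, 197.0], [355.0, 241.0], [368.0, 211.0]]
tip_box [0.61  0.312 0.041]
flow [ 0.598 -0.342  0.028]
```

```bash
cat > m2.py <<'E'
exec(open("m.py").read().split("for nm,t,s in((\"fine\"")[0])
ld=lambda p: np.vstack([ring(p[0],p[1],.007,.030),ring(p[0],p[1],.010,.030)])
for v,c in(("top",(246,169)),("scene",(199,219))):
  for thr in(120,160): print("lid",v,thr,*[np.round(x,4) for x in fit(ims,{v:b(c,18)},ld,[.610,.1235],thr,(v,))])
# knob in the two views: darkest blob inside disc
def box(p,z0=0,z1=.032):
    a=p[2]*10; M=np.array([[np.cos(a),-np.sin(a)],[np.sin(a),np.cos(a)]]); q=(np.array([[1,1],[1,-1],[-1,1],[-1,-1]])*.052)@M.T+p[:2]
    return np.vstack([np.c_[q,np.full(4,z0)],np.c_[q,np.full(4,z1)]])
import vis
boxes=dict(top=b((347,221),30),scene=b((321,168),34))
for names in(("top",),("scene",),("top","scene")):
  ms={n:cv2.GaussianBlur(seg(ims[n],boxes[n],110),(0,0),1.) for n in names}
  def f(p):
    p=p/1000; e=0
    for n in names:
      m=np.maximum(hullmask(n,box(p),boxes[n]),hullmask(n,np.vstack([ring(p[0],p[1],.032,.030),ring(p[0],p[1],.058,.030)]),boxes[n]))
      e+=((cv2.GaussianBlur(m,(0,0),1.)-ms[n])**2).sum()
    return e
  p0=np.array([451.6,-194,116.6]); r=minimize(f,p0,method="Nelder-Mead",options=dict(initial_simplex=np.vstack([p0]+[p0+5*e for e in np.eye(3)]),xatol=.05,fatol=.01)); print("shaker",names,r.x.round(1),round(r.fun,1))
# pan by bright-bore / rim: overlay check
out=[]
for n,c in(("top",(347,219)),("scene",(321,158)),("top",(246,169)),("scene",(199,217))):
  S=12;w=16; x0,y0=c[0]-w,c[1]-w; im=cv2.resize(ims[n][y0:y0+2*w,x0:x0+2*w],None,fx=S,fy=S,interpolation=cv2.INTER_CUBIC)
  def dr(P,col): cv2.polylines(im,[((proj(n,P)-[x0-.5,y0-.5])*S).astype(np.int32)],True,col,1)
  if c[0]>300:
    for z,rr,col in((.058,.030,(0,0,255)),(.058,.0275,(0,255,0)),(.032,.030,(255,0,0))): dr(ring(r.x[0]/1e3,r.x[1]/1e3,z,rr),col)
  else:
    for z,rr,col in((.010,.030,(0,0,255)),(.032,.012,(0,255,0)),(.010,.012,(255,0,0))): dr(ring(.6102,.1235,z,rr),col)
  out.append(im)
cv2.imwrite("pics/ov.png",cv2.resize(np.vstack([np.hstack(out[:2]),np.hstack(out[2:])]),(600,600)))
E
python3 m2.py
```

```text
lid top 120 [0.6105 0.1243] 16.0449
lid top 160 [0.6102 0.1244] 1.0771
lid scene 120 [0.6104 0.1266] 75.6846
lid scene 160 [0.6106 0.1269] 113.7375
shaker ('top',) [ 451.6 -194.3  115.9] 3.0
shaker ('scene',) [ 457.1 -201.3  122.6] 100.8
shaker ('top', 'scene') [ 452.6 -196.7  117.1] 137.1
```

View pics/ov.png

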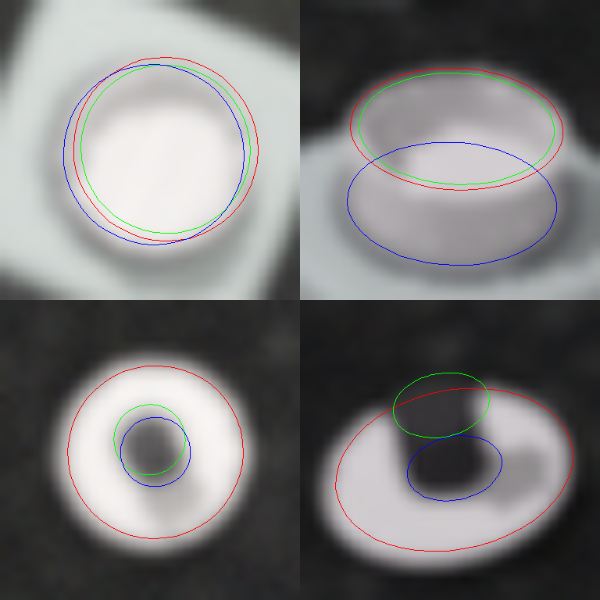

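Fitted heights are 32, 39.6 and 47.7 mm. That is about 3 mm of blur over 29, 37 and 45, which confirms fine at (0.457,-0.014), medium at (0.613,-0.118) and coarse at (0.453,0.185). The overlay puts the lid at about (0.610,0.125) and the pan at about (0.452,-0.1955). Moving over the fine sieve.

Request:
step_arm(
  increments=[
    [[24.6, 29.3, 0], [0, 0, 0]],
    [[24.6, 29.3, 0], [0, 0, 0]],
    [[24.6, 29.3, 0], [0, 0, 0]],
    [[24.6, 29.3, 0], [0, 0, 0]],
    [[24.6, 29.3, 0], [0, 0, 0]],
    [[24.6, 29.3, 0], [0, 0, 0]],
    [[24.6, 29.3, 0], [0, 0, 0]],
    [[24.6, 29.3, 0], [0, 0, 0]],
  ],
  fingers=1,
  grip_force=30,
)

```text
time: 0.77
eef_pos: [0.4014, -0.4072, 0.2308]
tcp_rot: [0.988, 0.153, -0.0, -0.0]
contact_force: [0.1, -1.0, -0.7]
opening: 0.998
finger_force: 0.0
```

Request:
step_arm(
  increments=[
    [[24.6, 29.3, 0], [0, 0, 0]],
    [[24.6, 29.3, 0], [0, 0, 0]],
    [[1, 37, 0], [0, 0, 0]],
    [[1, 37, 0], [0, 0, 0]],
    [[1, 37, 0], [0, 0, 0]],
    [[1, 37, 0], [0, 0, 0]],
    [[1, 37, 0], [0, 0, 0]],
    [[1, 37, 0], [0, 0, 0]],
  ],
)

```text
time: 1.43
eef_pos: [0.4553, -0.1266, 0.2308]
tcp_rot: [0.988, 0.153, -0.0, -0.0]
contact_force: [0.7, -0.2, 0.2]
opening: 0.999
finger_force: 0.0
```

Request:
step_arm(
  increments=[
    [[1, 37, 0], [0, 0, 0]],
    [[0, 37, -20], [0, 0, 0]],
    [[0, 37, -20], [0, 0, 0]],
    [[0, 3, -38], [0, 0, 0]],
    [[0, 0, -38], [0, 0, 0]],
    [[0, 0, -20], [0, 0, 0]],
    [[0, 0, 0], [0, 0, 0]],
    [[0, 0, 0], [0, 0, 0]],
  ],
)

```text
time: 2.1
eef_pos: [0.4559, -0.0148, 0.0947]
tcp_rot: [0.988, 0.153, -0.002, -0.001]
contact_force: [0.3, -0.2, 1.2]
opening: 1.001
finger_force: 0.0
```

Request:
step_arm(
  increments=[
    [[1, 1, -25], [0, 0, 0]],
    [[0, 0, -25], [0, 0, 0]],
    [[0, 0, -20], [0, 0, 0]],
    [[0, 0, -15], [0, 0, 0]],
    [[0, 0, -8], [0, 0, 0]],
    [[0, 0, 0], [0, 0, 0]],
  ],
)

```text
time: 2.6
eef_pos: [0.4583, -0.0145, 0.0029]
tcp_rot: [0.988, 0.153, -0.0, -0.0]
contact_force: [-0.3, -1.0, -0.1]
opening: 0.998
finger_force: 0.0
```

Request:
step_arm(
  increments=[
    [[0, 0, 0], [0, 0, 0]],
    [[0, 0, 0], [0, 0, 0]],
    [[0, 0, 0], [0, 0, 0]],
    [[0, 0, 0], [0, 0, 0]],
    [[0, 0, 0], [0, 0, 0]],
    [[0, 0, 0], [0, 0, 0]],
    [[0, 0, 0], [0, 0, 0]],
    [[0, 0, 0], [0, 0, 0]],
  ],
  fingers=-1,
)

```text
time: 3.27
eef_pos: [0.4597, -0.0146, 0.0048]
tcp_rot: [0.988, 0.153, 0.002, 0.001]
contact_force: [-0.9, -0.4, 6.7]
opening: 0.684
finger_force: 32.4
```

Request:
step_arm(
  increments=[
    [[0, 0, 15], [0, 0, 0]],
    [[0, 0, 30], [0, 0, 0]],
    [[0, 0, 35], [0, 0, 0]],
    [[0, -15, 10], [0, 0, 0]],
    [[-1, -30, 0], [0, 0, 0]],
    [[-1, -30, 0], [0, 0, 0]],
    [[-1, -30, 0], [0, 0, 0]],
    [[-1, -30, 0], [0, 0, 0]],
  ],
)

```text
time: 3.93
eef_pos: [0.4538, -0.1504, 0.0935]
tcp_rot: [0.988, 0.153, 0.001, 0.001]
contact_force: [0.8, 0.4, -0.2]
opening: 0.687
finger_force: 32.9
```

Request:
step_arm(
  increments=[
    [[-1, -30, 0], [0, 0, 0]],
    [[0, -16, 0], [0, 0, 0]],
    [[0, 0, 0], [0, 0, 0]],
    [[0, 0, 0], [0, 0, 0]],
    [[0, 0, 0], [0, 0, 0]],
  ],
)

```text
time: 4.35
eef_pos: [0.4526, -0.1944, 0.0926]
tcp_rot: [0.988, 0.153, -0.0, -0.0]
contact_force: [-0.6, 0.4, -1.4]
opening: 0.682
finger_force: 32.9
```

```bash
cat > snap.py <<'E'
import sys; from vis import *; from plant import readout
t=sys.argv[1]; ims={n:cams.read_camera(n)[:,:,::-1] for n in C}; out=[]
for n in C: cv2.imwrite(f"pics/{n}_{t}.png",ims[n])
e=[]
for i in range(4):
    s=readout.get_state(); e.append(s["eef_pos"])
print(np.round(e,4).tolist(), s["opening"])
for n in C:
    u=proj(n,[.452,-.1955,.09])[0].astype(int); w=40; out.append(cv2.resize(ims[n][u[1]-w:u[1]+w,u[0]-w:u[0]+w],(400,400),interpolation=cv2.INTER_CUBIC)); print(n,u-w)
cv2.imwrite(f"pics/s_{t}.png",np.hstack(out))
E
python3 snap.py f1
```

```text
[[0.4527, -0.1939, 0.0925], [0.4527, -0.1939, 0.0925], [0.4527, -0.1939, 0.0925], [0.4527, -0.1939, 0.0925]] 0.6795352689558195
scene [281 105]
top [309 177]
```

View pics/s_f1.png

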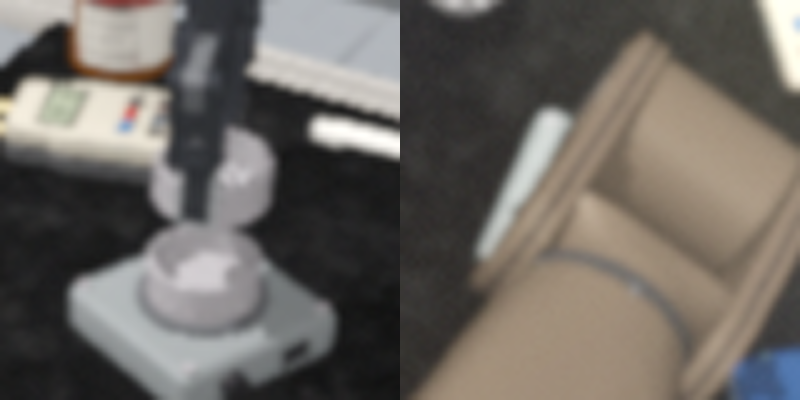

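The scene crop shows the fine sieve gripped upright above the pan, at about (324,140), with the pan at (322,158). The arm hides the top view. I'll check the offset with a model overlay.

```bash
cat > ovl.py <<'E'
import sys; from vis import *
t=sys.argv[1]; sx,sy,zf,hr=[float(v) for v in sys.argv[2:6]]; px,py,pz=[float(v) for v in sys.argv[6:9]]   # sieve x,y,foot z,rim h ; below x,y,rim z
im=cv2.imread(f"pics/scene_{t}.png"); S=12
u=proj("scene",[px,py,pz+.03])[0].astype(int); w=22; x0,y0=u-w
o=cv2.resize(im[y0:y0+2*w,x0:x0+2*w],None,fx=S,fy=S,interpolation=cv2.INTER_CUBIC)
def dr(P,c): cv2.polylines(o,[np.round((proj("scene",P)-[x0-.5,y0-.5])*S).astype(np.int32)],True,c,1)
dr(ring(sx,sy,zf+hr,.03),(0,0,255)); dr(ring(sx,sy,zf+.007,.03),(0,0,255)); dr(ring(px,py,pz,.03),(0,255,0)); dr(ring(px,py,pz-.026,.03),(0,255,0))
cv2.imwrite(f"pics/o_{t}.png",o)
print("px per mm x,y:",[np.round((proj("scene",[sx+a,sy+b,zf])-proj("scene",[sx,sy,zf]))[0]*S,1).tolist() for a,b in((.001,0),(0,.001))])
E
python3 ovl.py f1 .4517 -.195 .0905 .029 .452 -.1955 .058
```

```text
px per mm x,y: [[-4.1, -1.3], [-2.2, 2.2]]
```

View pics/o_f1.png

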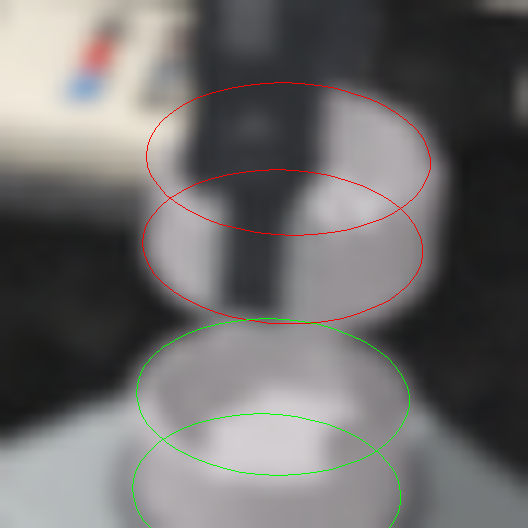

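The overlay fits both the held sieve and the pan to within about 1 mm, so I'll lower it.

Request:
step_arm(
  increments=[
    [[0, -1, -15], [0, 0, 0]],
    [[0, 0, -12], [0, 0, 0]],
    [[0, 0, -5], [0, 0, 0]],
    [[0, 0, -3], [0, 0, 0]],
    [[0, 0, -2], [0, 0, 0]],
    [[0, 0, -2], [0, 0, 0]],
    [[0, 0, 0], [0, 0, 0]],
    [[0, 0, 0], [0, 0, 0]],
  ],
)

```text
time: 5.12
eef_pos: [0.4525, -0.1943, 0.0557]
tcp_rot: [0.988, 0.153, -0.001, -0.002]
contact_force: [-6.1, 9.5, 13.6]
opening: 0.688
finger_force: 34.5
```

Request:
step_arm(
  increments=[
    [[-1, 1.5, 0], [0, 0, 0]],
    [[0, 0, -1], [0, 0, 0]],
    [[0, 0, 0], [0, 0, 0]],
  ],
)

```text
time: 5.37
eef_pos: [0.4525, -0.1942, 0.0557]
tcp_rot: [0.988, 0.153, -0.0, -0.001]
contact_force: [-6.7, 6.2, 14.0]
opening: 0.682
finger_force: 34.6
```

Request:
step_arm(
  increments=[
    [[0, 0, 0], [0, 0, 0]],
    [[0, 0, 0], [0, 0, 0]],
    [[0, 0, 0], [0, 0, 0]],
    [[0, 0, 0], [0, 0, 0]],
    [[0, 0, 0], [0, 0, 0]],
  ],
  fingers=1,
)

```text
time: 5.78
eef_pos: [0.4519, -0.1948, 0.0526]
tcp_rot: [0.988, 0.153, -0.0, 0.0]
contact_force: [0.6, 0.2, -0.6]
opening: 0.997
finger_force: 0.0
```

Request:
step_arm(
  increments=[
    [[0, 0, 15], [0, 0, 0]],
    [[0, 0, 30], [0, 0, 0]],
    [[0, 0, 35], [0, 0, 0]],
    [[30, 10, 20], [0, 0, 0]],
    [[35, 15, 0], [0, 0, 0]],
    [[35, 15, 0], [0, 0, 0]],
    [[35, 20, 0], [0, 0, 0]],
    [[26, 17, 0], [0, 0, 0]],
  ],
)

```text
time: 6.45
eef_pos: [0.6152, -0.1167, 0.1528]
tcp_rot: [0.988, 0.153, 0.001, 0.0]
contact_force: [-0.4, -0.3, 0.9]
opening: 1.003
finger_force: 0.0
```

```bash
python3 snap.py f2; python3 ovl.py f2 .452 -.1955 .051 .029 .452 -.1955 .058
```

```text
[[0.6159, -0.1154, 0.1524], [0.6159, -0.1154, 0.1524], [0.6159, -0.1154, 0.1524], [0.6159, -0.1154, 0.1524]] 1.0004849528747017
scene [281 105]
top [309 177]
px per mm x,y: [[-4.0, -1.3], [-2.1, 2.2]]
```

View pics/o_f2.png

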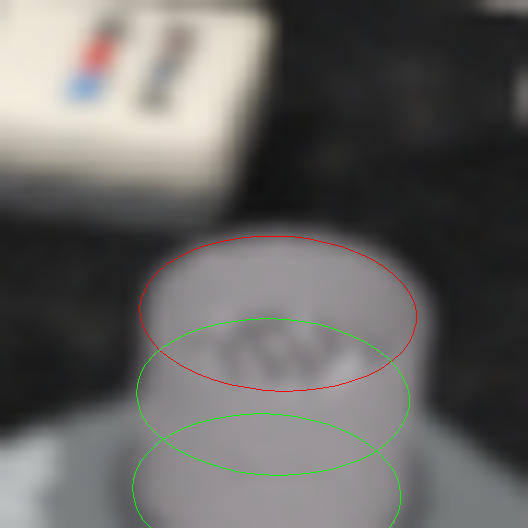

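The fine sieve is home: its rim appears where a seated one should, with an offset of about 1–2 mm. Next is the medium sieve.

Request:
step_arm(
  increments=[
    [[0, -1.4, -40], [0, 0, 0]],
    [[0, 0, -40], [0, 0, 0]],
    [[0, 0, -30], [0, 0, 0]],
    [[0, 0, -20], [0, 0, 0]],
    [[0, 0, -15], [0, 0, 0]],
    [[0, 0, 0], [0, 0, 0]],
    [[0, 0, 0], [0, 0, 0]],
  ],
)

```text
time: 7.13
eef_pos: [0.6124, -0.1193, 0.0073]
tcp_rot: [0.988, 0.153, -0.001, -0.0]
contact_force: [-0.0, -0.2, 1.1]
opening: 0.997
finger_force: 0.0
```

Request:
step_arm(
  increments=[
    [[0, 0, 0], [0, 0, 0]],
    [[0, 0, 0], [0, 0, 0]],
    [[0, 0, 0], [0, 0, 0]],
    [[0, 0, 0], [0, 0, 0]],
    [[0, 0, 0], [0, 0, 0]],
    [[0, 0, 0], [0, 0, 0]],
    [[0, 0, 0], [0, 0, 0]],
    [[0, 0, 0], [0, 0, 0]],
  ],
  fingers=-1,
)

```text
time: 7.8
eef_pos: [0.6148, -0.1197, 0.0105]
tcp_rot: [0.988, 0.153, 0.002, 0.001]
contact_force: [-1.3, 0.2, 6.7]
opening: 0.686
finger_force: 32.9
```

Request:
step_arm(
  increments=[
    [[0, 0, 15], [0, 0, 0]],
    [[0, 0, 30], [0, 0, 0]],
    [[0, 0, 35], [0, 0, 0]],
    [[0, 0, 35], [0, 0, 0]],
    [[-20, -10, 0], [0, 0, 0]],
    [[-30, -15, 0], [0, 0, 0]],
    [[-30, -15, 0], [0, 0, 0]],
    [[-30, -15, 0], [0, 0, 0]],
  ],
)

```text
time: 8.47
eef_pos: [0.5016, -0.1742, 0.1236]
tcp_rot: [0.988, 0.153, 0.0, 0.0]
contact_force: [-0.2, -0.1, -0.6]
opening: 0.687
finger_force: 32.8
```

Request:
step_arm(
  increments=[
    [[-30, -15, 0], [0, 0, 0]],
    [[-20, -8, 0], [0, 0, 0]],
    [[0, 0, 0], [0, 0, 0]],
    [[0, 0, 0], [0, 0, 0]],
    [[0, 0, 0], [0, 0, 0]],
  ],
)

```text
time: 8.88
eef_pos: [0.4534, -0.1971, 0.1235]
tcp_rot: [0.988, 0.153, 0.001, 0.0]
contact_force: [0.5, 0.3, -0.8]
opening: 0.692
finger_force: 32.9
```

```bash
python3 snap.py m1; python3 ovl.py m1 .4520 -.1955 .113 .037 .4515 -.196 .080
```

```text
[[0.4538, -0.1969, 0.1232], [0.4538, -0.1969, 0.1232], [0.4538, -0.1969, 0.1232], [0.4538, -0.1969, 0.1232]] 0.6859282220348083
scene [281 105]
top [309 177]
px per mm x,y: [[-4.2, -1.3], [-2.2, 2.2]]
```

View pics/o_m1.png

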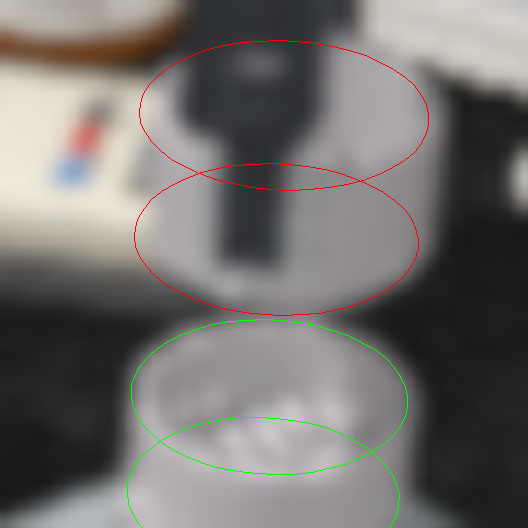

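Both outlines sit a little right of the model by a similar amount, so the relative offset is about 1 mm. I'll correct for that and lower.

Request:
step_arm(
  increments=[
    [[1, -1, -15], [0, 0, 0]],
    [[0, 0, -12], [0, 0, 0]],
    [[0, 0, -5], [0, 0, 0]],
    [[0, 0, -3], [0, 0, 0]],
    [[0, 0, -2], [0, 0, 0]],
    [[0, 0, -2], [0, 0, 0]],
    [[0, 0, 0], [0, 0, 0]],
    [[0, 0, 0], [0, 0, 0]],
  ],
)

```text
time: 9.65
eef_pos: [0.4537, -0.1971, 0.0836]
tcp_rot: [0.988, 0.153, -0.0, -0.001]
contact_force: [-0.8, 4.3, -0.3]
opening: 0.685
finger_force: 33.0
```

Request:
step_arm(
  increments=[
    [[0, 0.5, -1], [0, 0, 0]],
    [[0, 0, -1], [0, 0, 0]],
    [[0, 0, 0], [0, 0, 0]],
    [[0, 0, 0], [0, 0, 0]],
  ],
)

```text
time: 9.98
eef_pos: [0.4538, -0.1971, 0.0834]
tcp_rot: [0.988, 0.153, -0.001, -0.001]
contact_force: [-4.4, 7.2, 10.6]
opening: 0.682
finger_force: 33.8
```

Request:
step_arm(
  increments=[
    [[0, 0, 0], [0, 0, 0]],
    [[0, 0, 0], [0, 0, 0]],
    [[0, 0, 0], [0, 0, 0]],
    [[0, 0, 0], [0, 0, 0]],
    [[0, 0, 0], [0, 0, 0]],
    [[0, 0, 15], [0, 0, 0]],
    [[0, 0, 30], [0, 0, 0]],
    [[0, 0, 35], [0, 0, 0]],
  ],
  fingers=1,
)

```text
time: 10.65
eef_pos: [0.4523, -0.1967, 0.1601]
tcp_rot: [0.988, 0.153, -0.002, -0.002]
contact_force: [0.2, -0.5, 0.4]
opening: 1.0
finger_force: 0.0
```

Request:
step_arm(
  increments=[
    [[0, 20, 20], [0, 0, 0]],
    [[0, 38, 0], [0, 0, 0]],
    [[0, 38, 0], [0, 0, 0]],
    [[0, 38, 0], [0, 0, 0]],
    [[0, 38, 0], [0, 0, 0]],
    [[0, 38, 0], [0, 0, 0]],
    [[0, 38, 0], [0, 0, 0]],
    [[0, 38, 0], [0, 0, 0]],
  ],
)

```text
time: 11.32
eef_pos: [0.4537, 0.0901, 0.1819]
tcp_rot: [0.988, 0.153, 0.001, 0.0]
contact_force: [0.4, -0.9, 0.6]
opening: 0.998
finger_force: 0.0
```

Request:
step_arm(
  increments=[
    [[0, 38, 0], [0, 0, 0]],
    [[0, 38, 0], [0, 0, 0]],
    [[-0.4, 18.9, -30], [0, 0, 0]],
    [[0, 0, -30], [0, 0, 0]],
    [[0, 0, 0], [0, 0, 0]],
    [[0, 0, 0], [0, 0, 0]],
  ],
)

```text
time: 11.82
eef_pos: [0.452, 0.1832, 0.1201]
tcp_rot: [0.988, 0.153, -0.002, 0.0]
contact_force: [0.3, 0.1, 0.5]
opening: 0.995
finger_force: 0.0
```

```bash
python3 snap.py m2; python3 ovl.py m2 .4515 -.196 .073 .037 .4515 -.196 .080; python3 -c "
from plant import readout; print(readout.get_state()['eef_pos'])"
```

```text
[[0.4546, 0.183, 0.1231], [0.4546, 0.183, 0.1231], [0.4546, 0.183, 0.1231], [0.4546, 0.183, 0.1231]] 1.0005795988348318
scene [281 105]
top [309 177]
px per mm x,y: [[-4.1, -1.3], [-2.1, 2.2]]
[0.45457093 0.18298543 0.12313923]
```

View pics/o_m2.png

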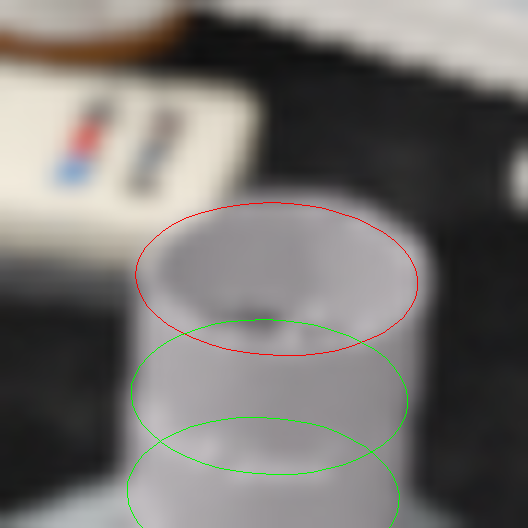

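The column is continuous with no step, so the medium sieve is home (rim at about (324,149) px, as predicted). Next is the coarse sieve.

Request:
step_arm(
  increments=[
    [[0, 0, -35], [0, 0, 0]],
    [[0, 0, -30], [0, 0, 0]],
    [[0, 0, -25], [0, 0, 0]],
    [[0, 0, -15], [0, 0, 0]],
    [[0, 0, -7], [0, 0, 0]],
    [[0, 0, 0], [0, 0, 0]],
    [[0, 0, 0], [0, 0, 0]],
  ],
)

```text
time: 12.5
eef_pos: [0.4552, 0.1832, 0.0113]
tcp_rot: [0.988, 0.152, 0.001, -0.0]
contact_force: [-0.2, -0.1, 0.4]
opening: 0.998
finger_force: 0.0
```

Request:
step_arm(
  increments=[
    [[0, 0, 0], [0, 0, 0]],
    [[0, 0, 0], [0, 0, 0]],
    [[0, 0, 0], [0, 0, 0]],
    [[0, 0, 0], [0, 0, 0]],
    [[0, 0, 0], [0, 0, 0]],
    [[0, 0, 0], [0, 0, 0]],
    [[0, 0, 0], [0, 0, 0]],
    [[0, 0, 0], [0, 0, 0]],
  ],
  fingers=-1,
)

```text
time: 13.17
eef_pos: [0.4551, 0.1836, 0.0116]
tcp_rot: [0.988, 0.153, 0.002, 0.0]
contact_force: [-1.1, -0.1, 6.5]
opening: 0.684
finger_force: 33.0
```

Request:
step_arm(
  increments=[
    [[0, 0, 15], [0, 0, 0]],
    [[0, 0, 30], [0, 0, 0]],
    [[0, 0, 35], [0, 0, 0]],
    [[0, 0, 35], [0, 0, 0]],
    [[0, -15, 25], [0, 0, 0]],
    [[0, -30, 5], [0, 0, 0]],
    [[0, -38, 0], [0, 0, 0]],
    [[0, -38, 0], [0, 0, 0]],
  ],
)

```text
time: 13.83
eef_pos: [0.4537, 0.0616, 0.1562]
tcp_rot: [0.988, 0.154, 0.002, 0.0]
contact_force: [0.1, -0.2, -0.7]
opening: 0.68
finger_force: 32.7
```

Request:
step_arm(
  increments=[
    [[0, -38, 0], [0, 0, 0]],
    [[0, -38, 0], [0, 0, 0]],
    [[0, -38, 0], [0, 0, 0]],
    [[0, -38, 0], [0, 0, 0]],
    [[0, -38, 0], [0, 0, 0]],
    [[0, -38, 0], [0, 0, 0]],
    [[0, -32, 0], [0, 0, 0]],
    [[0, 0, 0], [0, 0, 0]],
  ],
)

```text
time: 14.5
eef_pos: [0.4536, -0.2028, 0.1555]
tcp_rot: [0.989, 0.15, 0.001, 0.002]
contact_force: [0.4, -0.3, -0.6]
opening: 0.685
finger_force: 32.7
```

Request:
step_arm(
  increments=[
    [[0, 0, 0], [0, 0, 0]],
    [[0, 0, 0], [0, 0, 0]],
  ],
)

```text
time: 14.67
eef_pos: [0.4531, -0.1971, 0.1544]
tcp_rot: [0.988, 0.153, -0.0, -0.001]
contact_force: [-0.2, -0.2, -0.2]
opening: 0.682
finger_force: 32.7
```

```bash
python3 snap.py c1; python3 ovl.py c1 .4515 -.196 .145 .045 .4515 -.196 .110
```

```text
[[0.4533, -0.1963, 0.1544], [0.4533, -0.1963, 0.1544], [0.4533, -0.1963, 0.1544], [0.4533, -0.1963, 0.1544]] 0.6831961628939773
scene [281 105]
top [309 177]
px per mm x,y: [[-4.3, -1.3], [-2.2, 2.2]]
```

View pics/o_c1.png

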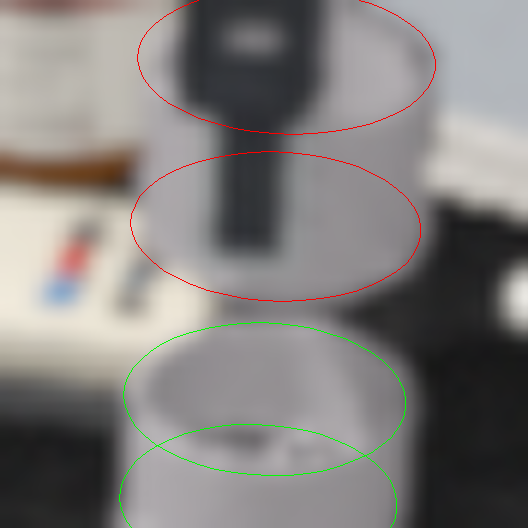

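Held and lower pieces line up within about 1 mm. The held sieve also looks about 2 mm lower than modelled, which agrees with the readout. Lowering.

Request:
step_arm(
  increments=[
    [[0, 0, -15], [0, 0, 0]],
    [[0, 0, -12], [0, 0, 0]],
    [[0, 0, -5], [0, 0, 0]],
    [[0, 0, -3], [0, 0, 0]],
    [[0, 0, -2], [0, 0, 0]],
    [[0, 0, -2], [0, 0, 0]],
    [[0, 0, 0], [0, 0, 0]],
    [[0, 0, 0], [0, 0, 0]],
  ],
)

```text
time: 15.43
eef_pos: [0.4537, -0.1978, 0.116]
tcp_rot: [0.988, 0.153, 0.0, 0.0]
contact_force: [-0.1, -0.4, -0.9]
opening: 0.683
finger_force: 32.7
```

Request:
step_arm(
  increments=[
    [[0, 0, -1.5], [0, 0, 0]],
    [[0, 0, -1], [0, 0, 0]],
    [[0, 0, -1], [0, 0, 0]],
    [[0, 0, 0], [0, 0, 0]],
    [[0, 0, 0], [0, 0, 0]],
  ],
)

```text
time: 15.85
eef_pos: [0.4541, -0.1981, 0.1145]
tcp_rot: [0.988, 0.153, 0.0, 0.0]
contact_force: [-3.1, 2.0, 9.2]
opening: 0.685
finger_force: 33.7
```

Request:
step_arm(
  increments=[
    [[0, 0, 0], [0, 0, 0]],
    [[0, 0, 0], [0, 0, 0]],
    [[0, 0, 0], [0, 0, 0]],
    [[0, 0, 0], [0, 0, 0]],
    [[0, 0, 0], [0, 0, 0]],
    [[0, 0, 15], [0, 0, 0]],
    [[0, 0, 30], [0, 0, 0]],
    [[0, 0, 35], [0, 0, 0]],
  ],
  fingers=1,
)

```text
time: 16.52
eef_pos: [0.4518, -0.1966, 0.1903]
tcp_rot: [0.988, 0.153, -0.002, -0.002]
contact_force: [0.7, -1.1, -0.9]
opening: 1.0
finger_force: 0.0
```

Request:
step_arm(
  increments=[
    [[15.7, 32.1, 20], [0, 0, 0]],
    [[15.7, 32.1, 0], [0, 0, 0]],
    [[15.7, 32.1, 0], [0, 0, 0]],
    [[15.7, 32.1, 0], [0, 0, 0]],
    [[15.7, 32.1, 0], [0, 0, 0]],
    [[15.7, 32.1, 0], [0, 0, 0]],
    [[15.7, 32.1, 0], [0, 0, 0]],
    [[15.7, 32.1, 0], [0, 0, 0]],
  ],
  fingers=0.2,
)

```text
time: 17.18
eef_pos: [0.5795, 0.0609, 0.2119]
tcp_rot: [0.988, 0.153, -0.0, 0.0]
contact_force: [-0.0, -0.1, 0.5]
opening: 0.599
finger_force: 0.0
```

Request:
step_arm(
  increments=[
    [[15.7, 32.1, -10], [0, 0, 0]],
    [[15.3, 32.1, -30], [0, 0, 0]],
    [[0, 0, -38], [0, 0, 0]],
    [[0, 0, -30], [0, 0, 0]],
    [[0, 0, 0], [0, 0, 0]],
    [[0, 0, 0], [0, 0, 0]],
    [[0, 0, 0], [0, 0, 0]],
  ],
)

```text
time: 17.77
eef_pos: [0.6096, 0.1198, 0.1091]
tcp_rot: [0.988, 0.153, 0.001, 0.0]
contact_force: [0.2, 0.3, 0.7]
opening: 0.598
finger_force: 0.0
```

```bash
python3 snap.py c2; python3 ovl.py c2 .4515 -.196 .103 .045 .4515 -.196 .110
```

```text
[[0.6105, 0.1197, 0.1106], [0.6105, 0.1197, 0.1106], [0.6105, 0.1197, 0.1106], [0.6105, 0.1197, 0.1106]] 0.5993870581669094
scene [281 105]
top [309 177]
px per mm x,y: [[-4.1, -1.3], [-2.2, 2.2]]
```

View pics/o_c2.png

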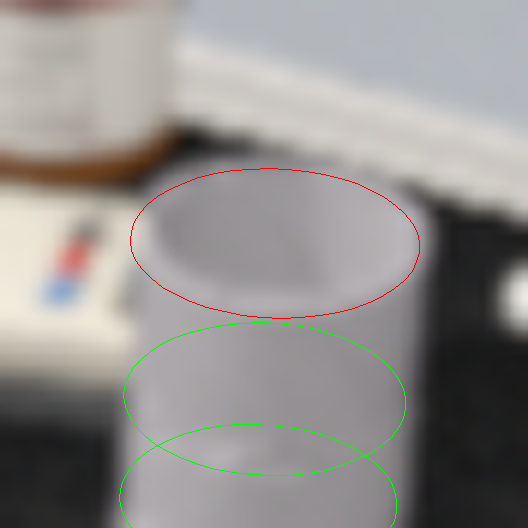

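The coarse sieve is home. The last travel row was clipped, leaving the tool about 2 mm short in x and 4 mm in y. I'll correct that and grip the lid knob.

Request:
step_arm(
  increments=[
    [[1.5, 3.6, -30], [0, 0, 0]],
    [[0, 0, -30], [0, 0, 0]],
    [[0, 0, -20], [0, 0, 0]],
    [[0, 0, -10], [0, 0, 0]],
    [[0, 0, -4], [0, 0, 0]],
    [[0, 0, 0], [0, 0, 0]],
    [[0, 0, 0], [0, 0, 0]],
  ],
)

```text
time: 18.45
eef_pos: [0.6116, 0.1235, 0.0154]
tcp_rot: [0.988, 0.153, 0.002, 0.0]
contact_force: [0.2, 0.4, 0.6]
opening: 0.6
finger_force: 0.0
```

Request:
step_arm(
  increments=[
    [[0, 0, 0], [0, 0, 0]],
    [[0, 0, 0], [0, 0, 0]],
    [[0, 0, 0], [0, 0, 0]],
    [[0, 0, 0], [0, 0, 0]],
    [[0, 0, 0], [0, 0, 0]],
    [[0, 0, 0], [0, 0, 0]],
    [[0, 0, 0], [0, 0, 0]],
    [[0, 0, 0], [0, 0, 0]],
  ],
  fingers=-1,
)

```text
time: 19.12
eef_pos: [0.6113, 0.1237, 0.0152]
tcp_rot: [0.988, 0.153, 0.001, 0.0]
contact_force: [0.1, 0.3, 6.9]
opening: 0.265
finger_force: 29.7
```

Request:
step_arm(
  increments=[
    [[0, 0, 15], [0, 0, 0]],
    [[0, 0, 30], [0, 0, 0]],
    [[0, 0, 35], [0, 0, 0]],
    [[0, 0, 35], [0, 0, 0]],
    [[0, 0, 35], [0, 0, 0]],
    [[0, 0, 35], [0, 0, 0]],
    [[-7.7, -16, 0], [0, 0, 0]],
    [[-15.7, -32.1, 0], [0, 0, 0]],
  ],
)

```text
time: 19.78
eef_pos: [0.5889, 0.0772, 0.2033]
tcp_rot: [0.988, 0.155, 0.004, 0.0]
contact_force: [0.2, -1.9, -0.7]
opening: 0.265
finger_force: 29.5
```

Request:
step_arm(
  increments=[
    [[-15.7, -32.1, 0], [0, 0, 0]],
    [[-15.7, -32.1, 0], [0, 0, 0]],
    [[-15.7, -32.1, 0], [0, 0, 0]],
    [[-15.7, -32.1, 0], [0, 0, 0]],
    [[-15.7, -32.1, 0], [0, 0, 0]],
    [[-15.7, -32.1, 0], [0, 0, 0]],
    [[-15.7, -32.1, 0], [0, 0, 0]],
    [[-15.7, -32.1, 0], [0, 0, 0]],
  ],
)

```text
time: 20.45
eef_pos: [0.4597, -0.1823, 0.1989]
tcp_rot: [0.988, 0.153, 0.0, 0.0]
contact_force: [0.2, 0.8, 0.1]
opening: 0.267
finger_force: 29.5
```

Request:
step_arm(
  increments=[
    [[-8, -16.1, 0], [0, 0, 0]],
    [[0, 0, 0], [0, 0, 0]],
    [[0, 0, 0], [0, 0, 0]],
    [[0, 0, 0], [0, 0, 0]],
    [[0, 0, 0], [0, 0, 0]],
  ],
)

```text
time: 20.87
eef_pos: [0.4533, -0.1964, 0.1984]
tcp_rot: [0.988, 0.154, 0.0, -0.0]
contact_force: [0.0, 0.0, -1.1]
opening: 0.264
finger_force: 29.5
```

```bash
python3 snap.py l1; python3 ovl.py l1 .4515 -.196 .185 .010 .4515 -.196 .148
```

```text
[[0.4534, -0.1964, 0.1983], [0.4534, -0.1964, 0.1983], [0.4534, -0.1964, 0.1983], [0.4534, -0.1964, 0.1983]] 0.2651046378970979
scene [281 105]
top [309 177]
px per mm x,y: [[-4.4, -1.2], [-2.3, 2.1]]
```

View pics/o_l1.png

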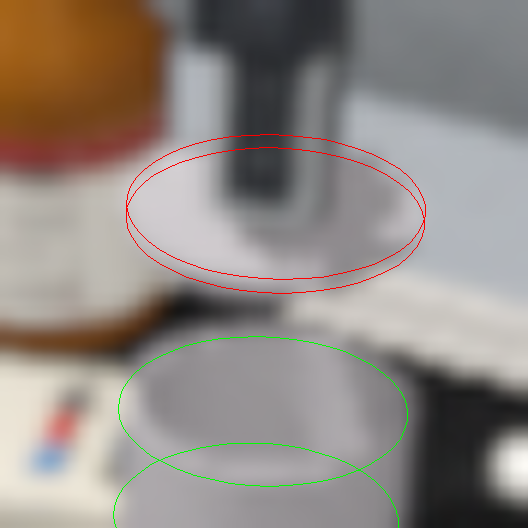

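The left edge of the held lid fits, but its right edge is low in contrast. I'll look at an enhanced crop.

```bash
sed -e 's/^o=cv2.resize(\(.*\)$/o=cv2.resize(\1\no=cv2.createCLAHE(6,(3,3)).apply(cv2.cvtColor(o,cv2.COLOR_BGR2GRAY)); o=cv2.cvtColor(o,cv2.COLOR_GRAY2BGR); o0=o.copy()/' -e 's/cv2.imwrite(f"pics\/o_{t}.png",o)/cv2.imwrite(f"pics\/e_{t}.png",cv2.resize(np.hstack([o0,o]),(800,400)))/' ovl.py > ovle.py; python3 ovle.py l1 .4515 -.196 .1835 .010 .4515 -.196 .148
python3 - <<'E'
import cv2,numpy as np
from vis import *
im=cv2.imread("pics/scene_l1.png"); u=proj("scene",[.4515,-.196,.192])[0]; print(u)
for dy in(-2,0,2,4):
    r=int(round(u[1]))+dy; print(r,im[r,305:342].sum(1).tolist())
u=proj("scene",[.4515,-.196,.148])[0]; r=int(round(u[1]))+2; print(u,r,im[r,302:342].sum(1).tolist())
E
```

```text
px per mm x,y: [[-4.4, -1.2], [-2.3, 2.1]]
[324.36680495 109.69305676]
108 [514, 513, 518, 530, 551, 557, 568, 595, 617, 622, 622, 622, 616, 595, 531, 430, 329, 277, 245, 227, 260, 348, 404, 371, 349, 406, 425, 427, 428, 449, 516, 566, 557, 549, 549, 547, 544]
110 [512, 510, 513, 530, 554, 557, 552, 567, 599, 613, 616, 618, 616, 613, 596, 564, 502, 437, 409, 399, 405, 413, 401, 380, 391, 418, 424, 433, 464, 508, 545, 570, 558, 550, 550, 550, 550]
112 [535, 545, 545, 545, 556, 557, 551, 547, 551, 573, 593, 604, 610, 614, 614, 608, 581, 530, 487, 439, 426, 427, 427, 432, 427, 424, 426, 427, 444, 465, 481, 511, 541, 548, 548, 548, 548]
114 [545, 545, 536, 533, 550, 556, 551, 542, 527, 504, 491, 502, 521, 547, 565, 572, 580, 583, 577, 547, 526, 528, 517, 504, 451, 425, 434, 468, 516, 552, 576, 578, 569, 562, 557, 553, 550]
[323.34917746 125.59893411] 128 [680, 674, 650, 584, 493, 480, 566, 641, 634, 571, 515, 529, 535, 509, 480, 459, 449, 445, 444, 445, 445, 445, 446, 443, 445, 464, 493, 506, 511, 504, 471, 421, 401, 358, 246, 135, 99, 96, 102, 103]
```

View pics/e_l1.png

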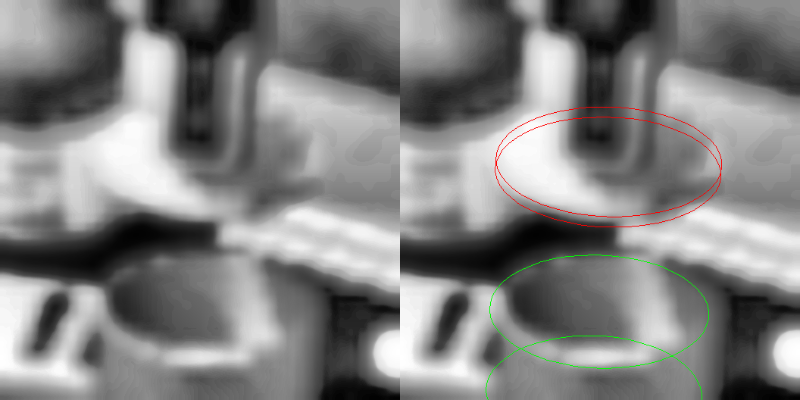

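The lid's disc edges match the model, and the coarse rim sits about 0.7 px to the right. So I'll shift about (-1.5,-1) mm and lower.

Request:
step_arm(
  increments=[
    [[-1.5, -1, -15], [0, 0, 0]],
    [[0, 0, -12], [0, 0, 0]],
    [[0, 0, -6], [0, 0, 0]],
    [[0, 0, -4], [0, 0, 0]],
    [[0, 0, -2], [0, 0, 0]],
    [[0, 0, -2], [0, 0, 0]],
    [[0, 0, 0], [0, 0, 0]],
    [[0, 0, 0], [0, 0, 0]],
  ],
)

```text
time: 21.63
eef_pos: [0.4517, -0.1986, 0.1577]
tcp_rot: [0.988, 0.153, 0.0, 0.0]
contact_force: [0.8, 0.6, 0.1]
opening: 0.266
finger_force: 29.5
```

Request:
step_arm(
  increments=[
    [[0, 0, -1.5], [0, 0, 0]],
    [[0, 0, -1], [0, 0, 0]],
    [[0, 0, -1], [0, 0, 0]],
    [[0, 0, 0], [0, 0, 0]],
    [[0, 0, 0], [0, 0, 0]],
  ],
)

```text
time: 22.05
eef_pos: [0.4523, -0.1989, 0.1561]
tcp_rot: [0.988, 0.153, 0.001, 0.001]
contact_force: [-3.1, 1.6, 6.8]
opening: 0.269
finger_force: 30.1
```

Contact comes at z=0.156, the height predicted for a seated lid. Releasing and backing off.

Request:
step_arm(
  increments=[
    [[0, 0, 0], [0, 0, 0]],
    [[0, 0, 0], [0, 0, 0]],
    [[0, 0, 0], [0, 0, 0]],
    [[0, 0, 0], [0, 0, 0]],
    [[0, 0, 0], [0, 0, 0]],
    [[0, 0, 10], [0, 0, 0]],
    [[0, 0, 25], [0, 0, 0]],
    [[0, 0, 35], [0, 0, 0]],
  ],
  fingers=0.4,
)

```text
time: 22.72
eef_pos: [0.4497, -0.1971, 0.2217]
tcp_rot: [0.988, 0.153, -0.003, -0.003]
contact_force: [-0.2, -0.5, 0.3]
opening: 0.701
finger_force: 0.0
```

Request:
step_arm(
  increments=[
    [[0, 10, 20], [0, 0, 0]],
    [[0, 35, 0], [0, 0, 0]],
    [[0, 35, 0], [0, 0, 0]],
    [[0, 35, 0], [0, 0, 0]],
    [[0, 35, 0], [0, 0, 0]],
    [[0, 30, 0], [0, 0, 0]],
    [[0, 0, 0], [0, 0, 0]],
    [[0, 0, 0], [0, 0, 0]],
  ],
)

```text
time: 23.38
eef_pos: [0.4515, -0.0172, 0.2446]
tcp_rot: [0.988, 0.154, 0.0, 0.0]
contact_force: [-0.4, -0.3, -0.5]
opening: 0.7
finger_force: 0.0
```

```bash
python3 snap.py l2; python3 ovl.py l2 .4515 -.197 .141 .010 .4515 -.197 .110
```

```text
[[0.4517, -0.0188, 0.2443], [0.4517, -0.0188, 0.2443], [0.4517, -0.0188, 0.2443], [0.4517, -0.0188, 0.2443]] 0.7067850194605249
scene [281 105]
top [309 177]
px per mm x,y: [[-4.3, -1.3], [-2.2, 2.2]]
```

View pics/o_l2.png

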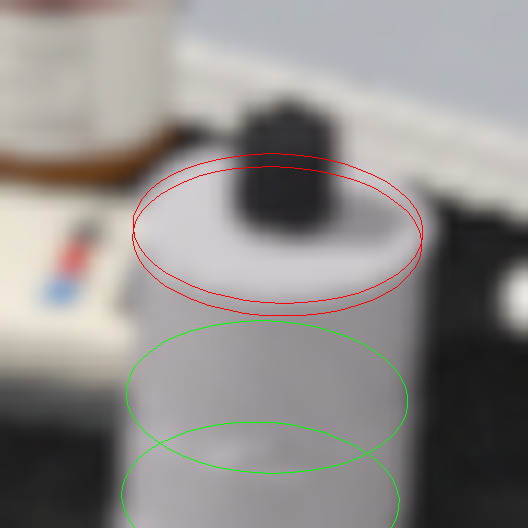

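The lid sits flush and upright on the column, with its disc at about (325,117) px and no step at the edges. The tool is clear, so I'll hand in.

```bash
python3 -c "
from plant import sign_off; print(sign_off())"
```

```text
the job is handed in; nothing more can be done
None
```

I built the sieve column on the receiver pan in the order fine, medium, coarse, lid, and handed it in at about 23 s of the 109 s allowed; each piece looked fully seated in the camera check, but no verdict came back.

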